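# Tap the quartz point back to the middle of its plinth

## Robot

A 7-joint arm with a two-finger parallel gripper is mounted at the origin on the work surface. World frame = base frame: x ahead of the robot, y to its left, z up, the work surface at z = 0. Lengths are in m, angles in rad, forces in N, time in s.
With the tool pointing down it reaches from about 0.4 to 0.85 m from the base axis. Payload 4.5 kg.
Tool frame: the origin (TCP) lies on the centre line of the jaws, within the pads' length; the fingertips stand r.tips_ahead ahead of it and the grasp point (between the pads) is the TCP (r.tips_ahead is the distance from the TCP to the fingertips, in m); z points along the fingers, y is the direction in which the jaws open and shut (so a half turn about z gives the same grasp; the last joint's range is limited). The gripper opens to 88 mm and grips with 3 to 60 N. Pads are 18 mm wide; open, the fingers measure 123 mm over their backs; the gripper's body (75 mm by 187 mm) begins 45 mm behind the grasp point.
Start: joints at [-1.283, 0.689, -0.195, 1.565, 0.157, 0.902, -0.215], TCP at [0.157, 0.605, 0.258] pointing down, gripper open.
Joint ranges: [-3.01, 3.01], [-0.46, 2.08], [-1.47, 1.51], [0.13, 2.56], [-1, 4.14], [0.04, 2.09], [-2.66, 2.66]. Speed limits (rad/s): [2.57, 2.57, 3.14, 3.14, 3.14, 3.14, 3.14].

## Interface

Orientations are given as a unit quaternion [x, y, z, w].
In Python, from plant import r gives the robot as it stands.
- The arm moves only by the shell command python3 -m inch 'ROWS' [FORCE]. ROWS is JSON, a list of rows, each a list of 5 numbers: the shift along the world's x, y, z in units of 25 mm (1.0 is 25 mm), then the turn about the world's z in units of 6 degrees (1.0 is 6 degrees), then the finger opening in mm, from 0 to 88.1. A call has 1 to 5 rows; each row shifts and turns the commanded pose from where the row before left it; what a row does not reach is not made up. A row lasts 1/10 s, in which the tool goes at most 50 mm and 8.59 degrees, less where a joint would pass 70% of its speed; a pose out of reach is approached as far as the arm can. A call is refused whole if a number of a shift passes 1 or a number of a turn 1, either way. A call with a gripper value outside its range is refused whole. The fingers move at their own pace and stop on an object; FORCE is the grip in N (left out, the last holds). Time passes only in rows, so rows that do not move let the fingers close. It gives the time, the measured TCP pose, the force and the opening at its end, in the units of the state.
- r.get_state(): the state, without advancing time (a new reading comes with each control period).
- r.snapshot(name): name is "scene" or "top"; returns a dict with "pixels" (400x640x3 uint8, red, green, blue), "range_z" (400x640 float32, m along the optical axis (not along the pixel's ray), 0 where there is no reading), "K" (3x3 intrinsics, pixels), "position" and "attitude" of the camera in the world. Camera axes: x right, y up, looking along -z (the intrinsics and any distortion apply to the point x, -y, -z); pixel columns grow to the right and rows downward; lengths in m; the calibration is good to about 2 mm. A picture is of the moment at which its call begins.
- r.finish_job(): hands the job in, once; it reports no verdict.
The state is a dict: "clock": time; "q": joint angles; "qd": joint speeds; "joint_torque": joint torques, N m; "tool_pos": TCP position; "eef_rot": TCP orientation; "contact_force": force on the tool from outside, world axes, zero at the start; "moment": the same for the moment, N m; "opening": opening from 0.0 (shut) to 1.0 (fully open).
Only numpy, scipy, OpenCV 4.12 (cv2) and the standard library are available. Lean on these libraries where they do the work, as an engineer would, in place of code of your own. Each camera call takes 0.05 s, during which the arm holds its last target. There are 200 camera calls.

## Task

The smoky quartz point has crept to the edge of its little marble plinth. With gentle, low nudges of a fingertip, tap it back to the middle, so that it stands upright with its foot wholly on the round felt disc, an even margin all round. It rocks on its foot: never pick it up, tip it over or knock it off, and leave the plinth and everything else on the shelf where it is.

Things in the scene. Friction and masses are not known exactly. Their poses are not given: they have to be found in the camera images.
- quartz: Smoky quartz point: loose, upright, six-sided dark grey-brown polished crystal, 66 mm tall, 0.24 to 0.38 kg, standing on the plinth. Origin: centre of its foot; z up to the tip, x towards one of six vertical edges. 52 mm over edges (45 over flats) at its widest, 11 mm up; 40 mm over edges at the foot; 47 mm at 40 mm up; then six facets close to the tip.
- quartz_belly (a point): On the quartz's axis, 11 mm above its foot: the height to push at. The foot is slightly crowned (only its middle 20 mm rests flat): it rocks up to about 10 degrees and rights itself. Friction on the plinth is 0.5 to 0.7: pushed slowly at this height it slides (1 to 3 N); higher up it rocks, binds and is easier to upset.
- quartz_tip (a point): The tip of the quartz point, 66 mm above its foot on its axis.
- plinth: The marble plinth that carries the quartz: square, loose, 0.9 kg, 45 mm high, standing on the baize mat. Foot 100 x 100 x 14 mm, then an 80 mm square waist, and a top slab 88 x 88 mm. Origin: centre of its underside; z up, x and y along its sides; it stands at any yaw.
- plinth_top (a point): Centre of the plinth's flat top, 45 mm above its underside. A grey felt disc 56 mm across, flush with the marble, is set round this point. At the start the quartz stands 19 to 26 mm off it.
- mat: Dark baize mat, 320 x 440 x 3 mm, fixed to the shelf, under the plinth and four small things. Origin: centre of its underside; y along the long side.
- loupe: Black bakelite eye loupe, 38 mm across, 32 mm tall, loose on the mat. Origin: centre of its underside. Leave alone.
- tweezer_stand: Brass tweezer stand, disc foot 60 mm across with a post and bone knob, 98 mm tall, tweezers hanging on its +x side (reaching 22 mm out), loose on the mat. Origin: centre of its underside. Leave alone.
- coin_dish: Silver-plated dish, 90 mm across, 15 mm high, three coins in it, loose on the mat. Origin: centre of its underside. Leave alone.
- capsule: Clear round coin capsule, 46 mm across, 9 mm thick, loose on the mat. Origin: centre of its underside. Leave alone.
- coin_scale: Flat black pocket scale with a steel pan, 85 x 125 x 21 mm, loose on the shelf to the robot's left. Origin: centre of its underside. Leave alone.
- caliper: Steel vernier caliper lying flat, 190 mm long, 8 mm thick, on the shelf to the robot's right. Origin: under the middle of its beam. Leave alone.
- tin_lid_edge (a point): Middle of the free edge of the tin coin box's lid. The box, 110 x 170 x 50 mm, is fixed on the shelf to the robot's right; its lid stands part open on a stiff hinge along the box's far side, reaching at most 0.17 m above the shelf. Leave alone.
Mind the look-alikes: they are no part of the job. Of the things shaped like the plinth, the marble one is meant.

How it is judged:
On the way:
1. a fingertip touches the quartz point (contact force between the fingers and quartz above 0.05 N).
At the end, for the whole second after the job is handed in: The quartz point stands at rest and upright (within 0.06 rad) on the plinth's top, the centre of its foot within 8 mm of the centre of the felt disc (so the foot lies wholly on the felt); the plinth is within 10 mm and every other thing within 12 mm of where it started (horizontal distance between quartz and plinth_top below 0.008 m and z of quartz in the frame of plinth_top between -0.003 and 0.003 m and angle between quartz's own z axis and vertical below 0.06 rad and linear speed of quartz below 0.01 m/s and angular speed of quartz below 0.3 rad/s and distance of plinth from where it was at the start of the episode below 0.01 m and angle between plinth's own z axis and vertical below 0.03 rad and distance of each of loupe, tweezer_stand, coin_dish, capsule, coin_scale, caliper, tin_lid_edge from where it was at the start of the episode below 0.012 m); the robot touches nothing.
It fails at once if the quartz point is lifted clear of the plinth (its foot's centre more than 8 mm above the top) (z of quartz in the frame of plinth_top above 0.008 m).
It fails at once if the quartz point is tipped over (leans more than 0.45 rad) or falls off the plinth (z of quartz in the frame of plinth_top below -0.008 m or angle between quartz's own z axis and vertical above 0.45 rad).
It fails at once if the quartz point is struck or pressed hard (more than 12 N) (contact force between the fingers and quartz above 12 N).
It fails at once if the plinth is shoved more than 10 mm (distance of plinth from where it was at the start of the episode above 0.01 m).
It fails at once if another thing on the shelf is moved more than 12 mm (distance of any of loupe, tweezer_stand, coin_dish, capsule, coin_scale, caliper, tin_lid_edge from where it was at the start of the episode above 0.012 m).
It also fails if it takes over 72 s, if anything falls off the work surface, if the arm or the gripper's body presses on something with over 40 N, if the wrist force passes 120 N, or if a joint passes its speed limit or range.

## Working session

There is one attempt and no reset: what is moved stays moved. The work goes in short steps, Python scripts to look and compute and a shell command to move; the robot and the scene stay as the last step left them, time stands still between calls to the robot, and variables do not carry over. Pictures are saved under pics/ and viewed, about 8 in all and at most 12, crops included, and the job is handed in when it is done.

```bash
mkdir -p pics; ls
cat > h.py <<'E'
import numpy as np, cv2
from scipy.spatial.transform import Rotation as R
from plant import r
def snap(n):
    s=r.snapshot(n); s['R']=None
    a=np.array(s['attitude'],float)
    s['R']=a if a.shape==(3,3) else R.from_quat(a).as_matrix()
    s['p']=np.array(s['position'],float); s['K']=np.array(s['K']); return s
def ray(s,u,v):
    K=s['K']; d=np.array([(u-K[0,2])/K[0,0],-(v-K[1,2])/K[1,1],-1.]); return s['R']@d
def on(s,u,v,z):
    d=ray(s,u,v); return s['p']+d*(z-s['p'][2])/d[2]
def proj(s,P):
    c=s['R'].T@(np.array(P)-s['p']); K=s['K']; return K[0,0]*c[0]/-c[2]+K[0,2], -K[1,1]*c[1]/-c[2]+K[1,2]
def pt(s,u,v):
    return s['p']+ray(s,u,v)*s['range_z'][int(v),int(u)]
def save(s,f,box=None,k=1):
    im=cv2.cvtColor(s['pixels'],cv2.COLOR_RGB2BGR)
    if box: x0,y0,x1,y1=box; im=im[y0:y1,x0:x1]
    cv2.imwrite('pics/'+f,cv2.resize(im,None,fx=k,fy=k,interpolation=cv2.INTER_CUBIC))
E
python3 - <<'E'
from h import *
print(r.tips_ahead, r.get_state())
a=snap('top');b=snap('scene')
for s in(a,b): print(s['K'].tolist(),s['p'],s['attitude'],[k for k in s])
save(a,'top0.png');save(b,'scene0.png')
E
```

```text
pics
0.019 {'clock': 0.0, 'q': array([-1.28316376,  0.69001993, -0.1945432 ,  1.5663701 ,  0.15730928,
        0.9024896 , -0.21507352]), 'qd': array([-0.00026231, -0.00100896, -0.00091262, -0.00027591, -0.00067183,
       -0.00035166, -0.00068951]), 'joint_torque': array([-2.10730527e-04, -5.27547884e+01, -1.26689460e+00, -1.53427076e+01,
       -5.26014157e-02,  6.62676845e-03,  1.69658219e-04]), 'tool_pos': array([0.15682594, 0.60437063, 0.25688137]), 'eef_rot': array([ 1.26505154e-01,  9.91965499e-01, -9.44137433e-04, -5.88138641e-05]), 'contact_force': array([-0.56767464, -0.26042795,  0.53103049]), 'moment': array([ 0.01821282, -0.0536166 ,  0.01139112]), 'opening': 1.0049586177293848}
[[364.85894954383934, 0.0, 313.7956922658333], [0.0, 364.85894954383934, 200.88459294734042], [0.0, 0.0, 1.0]] [ 3.27842764e-01 -1.96433629e-05  1.47469417e+00] [-0.04598996  0.03702726  0.70878424 -0.70295008] ['pixels', 'range_z', 'K', 'position', 'attitude', 'R', 'p']
[[512.6656412948734, 0.0, 315.8252778556277], [0.0, 512.6656412948734, 200.71630198205114], [0.0, 0.0, 1.0]] [1.4880196  0.21823346 1.37175985] [0.20647806 0.25529779 0.73365354 0.59493053] ['pixels', 'range_z', 'K', 'position', 'attitude', 'R', 'p']
```

View pics/top0.png

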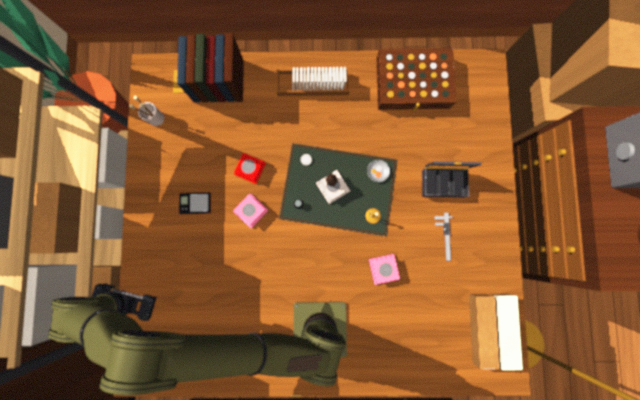

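View pics/scene0.png

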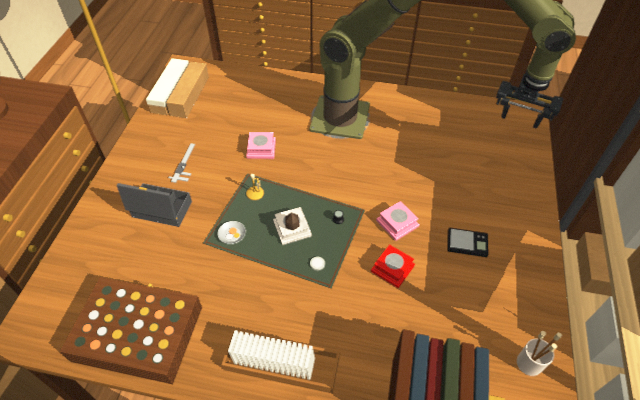

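Candidates for the plinth in the top view are marble (333,186), pink (250,210), red (250,167) and pink (384,268). The marble one on the mat, carrying the dark quartz, is the one meant. I'll check it in a close crop and measure.

```bash
cat >> h.py <<'E'
def plinth(s,box):
    x0,y0,x1,y1=box
    hsv=cv2.cvtColor(s['pixels'],cv2.COLOR_RGB2HSV)[y0:y1,x0:x1]
    return hsv
E
python3 - <<'E'
from h import *
a=snap('top');b=snap('scene')
A=(305,160,365,210);B=(262,195,322,255)
save(a,'ca.png',A,7);save(b,'cb.png',B,7)
x=cv2.imread('pics/ca.png');y=cv2.imread('pics/cb.png')
h=max(x.shape[0],y.shape[0]);c=np.zeros((h,x.shape[1]+y.shape[1],3),np.uint8)
c[:x.shape[0],:x.shape[1]]=x;c[:y.shape[0],x.shape[1]:]=y
c=cv2.resize(c,(800,int(c.shape[0]*800/c.shape[1])))
cv2.imwrite('pics/crop.png',c);print(c.shape)
# depth-based
for s,(x0,y0,x1,y1),n in((a,A,'top'),(b,B,'scene')):
    P=np.array([[pt(s,u,v) for u in range(x0,x1)] for v in range(y0,y1)])
    z=P[...,2]
    m=(z>.04)&(z<.056); print(n,m.sum(),'median top z',np.median(z[m]))
    q=z>.065; print('quartz pts',q.sum(),P[q].mean(0),'zmax',P[q][np.argmax(P[q][:,2])])
    allm=((z>.04)).astype(np.uint8)
    pts=P[m][:,:2].astype(np.float32)
    print('rect',cv2.minAreaRect(pts))
    for lo,hi in((.05,.065),(.065,.08),(.08,.1),(.1,.12)):
        k=(z>lo)&(z<hi)
        if k.any(): print(lo,k.sum(),P[k].mean(0))
E
```

```text
(400, 800, 3)
top 375 median top z 0.04892549378256583
quartz pts 125 [ 0.5550531  -0.0456195   0.20522661] zmax [ 3.27842764e-01 -1.96433629e-05  1.47469417e+00]
rect ((0.559609591960907, -0.057256750762462616), (0.0885191485285759, 0.08807466179132462), 30.75006103515625)
0.05 153 [ 0.55128126 -0.05805497  0.05219956]
0.065 15 [ 0.56338016 -0.04660217  0.07426661]
0.08 63 [ 0.57619444 -0.04963945  0.09343879]
0.1 37 [ 0.57708805 -0.05070061  0.1055606 ]
scene 432 median top z 0.04828919026556966
quartz pts 206 [ 0.64867224 -0.03221468  0.17671132] zmax [1.4880196  0.21823346 1.37175985]
rect ((0.5591722130775452, -0.060674458742141724), (0.09294334799051285, 0.08775517344474792), 31.395275115966797)
0.05 146 [ 0.56728641 -0.06135991  0.05308622]
0.065 43 [ 0.59494083 -0.04972802  0.07251677]
0.08 111 [ 0.58633501 -0.04995229  0.09059221]
0.1 38 [ 0.58233069 -0.05285485  0.10589307]
```

View pics/crop.png

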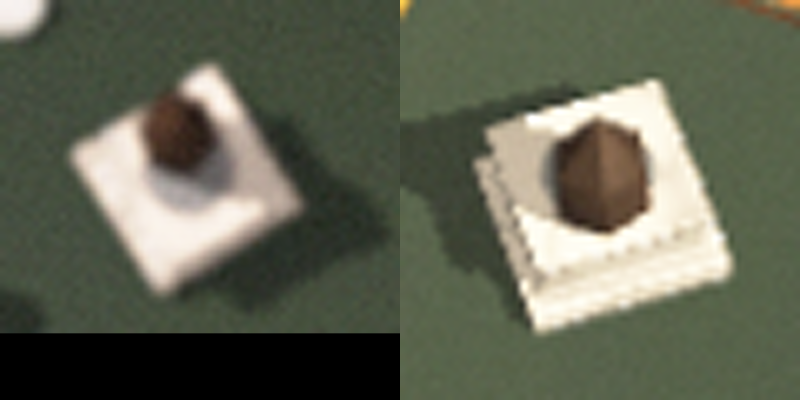

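The left crop (top view) shows the white marble plinth with a dark quartz, its centre near (180,132), displaced to the up-left (+x, +y). The right crop (scene view) agrees. Next I'll fix the quartz axis from masks in two views.

```bash
cat >> h.py <<'E'
import sys
def qmask(s,c,rad=16):
    x0,y0=int(c[0])-rad,int(c[1])-rad
    hs=cv2.cvtColor(s['pixels'],cv2.COLOR_RGB2HSV)[y0:y0+2*rad,x0:x0+2*rad].astype(int)
    m=((hs[...,2]<130)&((hs[...,0]<20)|(hs[...,0]>165))&(hs[...,1]>50)).astype(np.uint8)
    n,l,st,ce=cv2.connectedComponentsWithStats(m)
    i=1+np.argmax(st[1:,4]); ys,xs=np.where(l==i)
    return x0+xs,y0+ys
def axis(a,b,ca=(332,180),cb=(292,222)):
    rays=[]
    for s,c in((a,ca),(b,cb)):
        xs,ys=qmask(s,c); u,v=(xs.min()+xs.max())/2,(ys.min()+ys.max())/2
        u,v=xs.mean(),ys.mean()
        d=ray(s,u,v); rays.append((s['p'],d/np.linalg.norm(d)))
        print(len(xs),(round(u,1),round(v,1)),'bbox',xs.min(),ys.min(),xs.max(),ys.max(),'z=.078:',on(s,u,v,.078)[:2].round(4))
    (p,d),(q,e)=rays
    t=np.linalg.lstsq(np.c_[d,-e],q-p,rcond=None)[0]
    x,y=p+d*t[0],q+e*t[1]; print('2-ray',((x+y)/2).round(4),'gap',np.linalg.norm(x-y).round(4))
E
python3 - <<'E'
from h import *
a=snap('top');b=snap('scene');axis(a,b)
# plinth top corners from crop px (scale 6.667)
for u,v in((213,65),(300,205),(160,293),(72,153)): print(on(a,305+u/6.667,160+v/6.667,.048)[:2].round(4))
for u,v in((660,80),(722,240),(545,275),(488,128)): print('s',on(b,262+(u-400)/6.667,195+v/6.667,.048)[:2].round(4))
E
```

```text
96 (np.float64(331.4), np.float64(179.2)) bbox 326 173 337 185 z=.078: [ 0.5769 -0.0517]
182 (np.float64(291.3), np.float64(221.4)) bbox 285 213 298 229 z=.078: [ 0.5834 -0.0521]
2-ray [ 0.5784 -0.0527  0.071 ] gap 0.0017
[ 0.6201 -0.0755]
[ 0.5353 -0.1257]
[ 0.4836 -0.0422]
[0.5677 0.009 ]
s [ 0.4996 -0.0412]
s [0.5864 0.0088]
s [ 0.623  -0.0681]
s [ 0.5453 -0.1161]
```

```bash
m="python3 -m inch"
$m '[[0.73,-0.985,0,0.21,0],[0.73,-0.985,0,0.21,0],[0.73,-0.985,0,0.21,0],[0.73,-0.985,0,0.21,0],[0.73,-0.985,0,0.21,0]]'
python3 -m inch '[[0.73,-0.985,0,0.21,0],[0.73,-0.985,0,0.21,0],[0.73,-0.985,0,0.21,0],[0.73,-0.985,0,0.21,0],[0.73,-0.985,0,0.21,0]]'
python3 -m inch '[[0.73,-0.985,0,0.21,0],[0.73,-0.985,0,0.21,0],[0.73,-0.985,0,0.21,0],[0.73,-0.985,0,0.21,0],[0.73,-0.985,0,0.21,0]]'
python3 -m inch '[[0.73,-0.985,0,0.21,0],[0.73,-0.985,0,0.21,0],[0.73,-0.985,0,0.21,0],[0.73,-0.985,0,0.21,0],[0.73,-0.985,0,0.21,0]]'
python3 -m inch '[[0.73,-0.985,0,0.21,0],[0.73,-0.985,0,0.21,0],[0.73,-0.985,0,0.21,0],[0.73,-0.985,0,0.21,0],[0.73,-0.985,0,0.21,0]]'
python3 -m inch '[[0.73,-0.985,0,0.21,0],[0,0,0,0,0],[0,0,0,0,0],[0,0,0,0,0]]'
```

```text
clock: 0.8
tool_pos: [0.2488, 0.4808, 0.2578]
eef_rot: [0.071, 0.997, 0.0, 0.0]
contact_force: [0.1, 0.2, 0.8]
opening: 0.569
clock: 1.3
tool_pos: [0.3401, 0.3577, 0.2578]
eef_rot: [0.016, 1.0, 0.0, 0.0]
contact_force: [0.5, 0.4, -0.1]
opening: 0.114
clock: 1.8
tool_pos: [0.4314, 0.2346, 0.2578]
eef_rot: [-0.038, 0.999, 0.0, 0.0]
contact_force: [0.5, 0.6, 0.0]
opening: 0.006
clock: 2.3
tool_pos: [0.5226, 0.1113, 0.2578]
eef_rot: [-0.093, 0.996, 0.0, 0.0]
contact_force: [-0.2, 0.3, -0.1]
opening: 0.005
clock: 2.8
tool_pos: [0.6138, -0.0119, 0.2577]
eef_rot: [-0.148, 0.989, 0.0, -0.0]
contact_force: [-0.0, -0.0, 0.2]
opening: 0.006
clock: 3.2
tool_pos: [0.6308, -0.0337, 0.2577]
eef_rot: [-0.159, 0.987, 0.001, -0.0]
contact_force: [-0.8, 0.3, 0.1]
opening: -0.001
```

```bash
python3 -m inch '[[0,0,-1,0,0],[0,0,-1,0,0],[0,0,-1,0,0],[0,0,-1,0,0],[0,0,-1,0,0]]'
python3 -m inch '[[0,0,-0.8,0,0],[0,0,-0.5,0,0],[0,0,0,0,0],[0,0,0,0,0]]'
python3 - <<'E'
from h import *
a=snap('top');b=snap('scene')
try: axis(a,b)
except Exception as e: print(e)
save(a,'x.png',(305,155,365,205),7);save(b,'y.png',(252,180,332,240),7)
x=cv2.imread('pics/x.png');y=cv2.imread('pics/y.png')
cv2.imwrite('pics/c2.png',cv2.resize(np.hstack([cv2.resize(x,(504,420)),y]),(800,315)))
E
```

```text
clock: 3.7
tool_pos: [0.6309, -0.0334, 0.1322]
eef_rot: [-0.16, 0.987, 0.0, 0.0]
contact_force: [0.4, -0.7, -0.2]
opening: 0.002
clock: 4.1
tool_pos: [0.6317, -0.0345, 0.101]
eef_rot: [-0.159, 0.987, 0.0, 0.0]
contact_force: [0.1, 0.7, 0.3]
opening: 0.005
94 (np.float64(331.0), np.float64(179.2)) bbox 326 173 335 185 z=.078: [ 0.5769 -0.0504]
13 (np.float64(292.3), np.float64(222.3)) bbox 290 221 295 223 z=.078: [ 0.5862 -0.0483]
2-ray [ 0.5788 -0.0507  0.0673] gap 0.0003
```

View pics/c2.png

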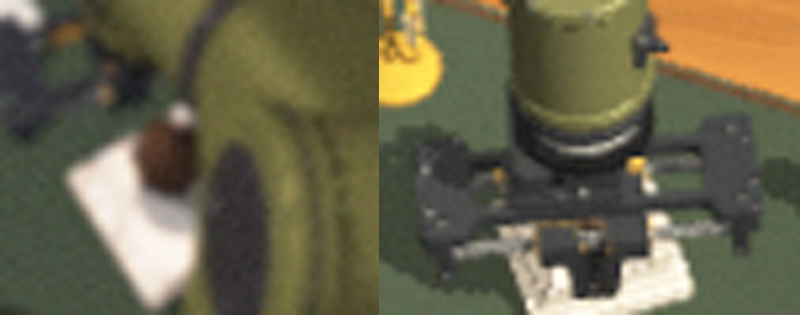

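```bash
python3 -m inch '[[0,0,-0.35,0,0],[0,0,-0.35,0,0],[0,0,-0.3,0,0],[0,0,0,0,0],[0,0,0,0,0]]'
python3 -m inch '[[-0.11,-0.036,0,0,0],[-0.11,-0.036,0,0,0],[-0.11,-0.036,0,0,0],[-0.11,-0.036,0,0,0],[-0.11,-0.036,0,0,0]]'
python3 -m inch '[[-0.04,-0.013,0,0,0],[-0.04,-0.013,0,0,0],[-0.04,-0.013,0,0,0],[-0.04,-0.013,0,0,0],[-0.04,-0.013,0,0,0]]'
python3 -m inch '[[-0.04,-0.013,0,0,0],[-0.04,-0.013,0,0,0],[-0.04,-0.013,0,0,0],[-0.04,-0.013,0,0,0],[-0.04,-0.013,0,0,0]]'
python3 - <<'E'
from h import *
a=snap('top');b=snap('scene')
try: axis(a,b)
except Exception as e: print(e)
E
```

```text
clock: 4.7
tool_pos: [0.6312, -0.0352, 0.0748]
eef_rot: [-0.158, 0.987, 0.0, -0.0]
contact_force: [0.3, 0.6, 0.3]
opening: -0.0
clock: 5.2
tool_pos: [0.6174, -0.0399, 0.0754]
eef_rot: [-0.158, 0.987, 0.0, 0.0]
contact_force: [0.4, -0.3, -0.3]
opening: 0.004
clock: 5.7
tool_pos: [0.6126, -0.0413, 0.0752]
eef_rot: [-0.158, 0.987, 0.0, 0.0]
contact_force: [0.2, -0.8, -1.0]
opening: 0.004
clock: 6.2
tool_pos: [0.608, -0.0428, 0.0754]
eef_rot: [-0.158, 0.987, 0.0, 0.001]
contact_force: [1.4, 0.4, -0.0]
opening: 0.007
102 (np.float64(331.0), np.float64(179.6)) bbox 323 172 336 185 z=.078: [ 0.5751 -0.0501]
13 (np.float64(291.5), np.float64(220.3)) bbox 289 219 294 221 z=.078: [ 0.5792 -0.0525]
2-ray [ 0.5762 -0.0518  0.074 ] gap 0.0031
```

```bash
python3 -m inch '[[-0.04,-0.013,0,0,0],[-0.04,-0.013,0,0,0],[-0.04,-0.013,0,0,0],[-0.04,-0.013,0,0,0],[-0.04,-0.013,0,0,0]]'
python3 -m inch '[[-0.04,-0.013,0,0,0],[-0.04,-0.013,0,0,0],[-0.04,-0.013,0,0,0],[-0.04,-0.013,0,0,0],[-0.04,-0.013,0,0,0]]'
python3 - <<'E'
from h import *
a=snap('top');b=snap('scene')
try: axis(a,b,(332,181))
except Exception as e: print(e)
save(a,'x.png',(300,150,360,210),7);save(b,'y.png',(252,180,332,240),7)
x=cv2.imread('pics/x.png');y=cv2.imread('pics/y.png')
cv2.imwrite('pics/c3.png',cv2.resize(np.hstack([x,y]),(800,343)))
E
```

```text
clock: 6.8
tool_pos: [0.6026, -0.0446, 0.0753]
eef_rot: [-0.158, 0.987, 0.0, -0.0]
contact_force: [1.7, 1.1, 1.1]
opening: 0.002
clock: 7.3
tool_pos: [0.5976, -0.0463, 0.0753]
eef_rot: [-0.158, 0.987, 0.0, 0.0]
contact_force: [2.5, 1.3, 0.0]
opening: 0.002
109 (np.float64(331.9), np.float64(182.4)) bbox 323 175 338 188 z=.078: [ 0.5643 -0.0534]
13 (np.float64(290.8), np.float64(217.6)) bbox 288 217 294 219 z=.078: [ 0.5696 -0.0573]
2-ray [ 0.5657 -0.056   0.073 ] gap 0.0048
```

View pics/c3.png

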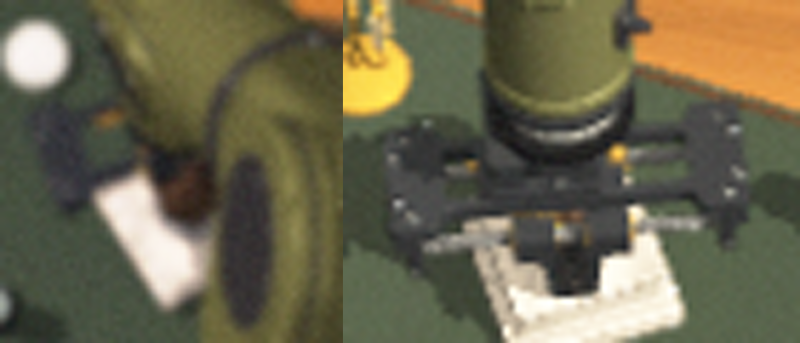

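The quartz is sliding: it sits at (185,190) in the left panel, with the finger behind it, and the force is about 2.5 N. I'll push about 6 mm more, then back off and take a clear look.

```bash
python3 -m inch '[[-0.04,-0.013,0,0,0],[-0.04,-0.013,0,0,0],[-0.04,-0.013,0,0,0],[-0.04,-0.013,0,0,0],[-0.04,-0.013,0,0,0]]'
python3 -m inch '[[-0.04,-0.013,0,0,0],[0,0,0,0,0],[0,0,0,0,0],[0.04,0.013,0,0,0],[0.08,0.026,0,0,0]]'
python3 -m inch '[[0.3,0.1,0,0,0],[0.6,0.2,0,0,0],[0.6,0.2,0,0,0],[0.3,0.1,0,0,0],[0,0,0.5,0,0]]'
python3 -m inch '[[0,0,1,0,0],[0,0,1,0,0],[0,0,1,0,0],[0,0,1,0,0],[0,0,1,0,0]]'
python3 -m inch '[[0.7,0.7,1,0,0],[0.7,0.7,1,0,0],[0,1,0,0,0],[0,1,0,0,0],[0,1,0,0,0]]'
python3 -m inch '[[0,1,0,0,0],[0,1,0,0,0],[0,1,0,0,0],[0,1,0,0,0],[0,1,0,0,0]]'
python3 - <<'E'
from h import *
a=snap('top');b=snap('scene')
try: axis(a,b,(332,183),(289,222))
except Exception as e: print(e)
for s,(x0,y0,x1,y1) in((a,(305,160,365,210)),(b,(262,195,322,255))):
    P=np.array([[pt(s,u,v) for u in range(x0,x1)] for v in range(y0,y1)]);z=P[...,2]
    print(cv2.minAreaRect(P[(z>.04)&(z<.056)][:,:2].astype(np.float32)))
save(a,'x.png',(300,150,360,210),7);save(b,'y.png',(252,190,332,250),7)
x=cv2.imread('pics/x.png');y=cv2.imread('pics/y.png')
cv2.imwrite('pics/c4.png',cv2.resize(np.hstack([x,y]),(800,343)))
E
```

```text
clock: 7.9
tool_pos: [0.5926, -0.0479, 0.0753]
eef_rot: [-0.158, 0.987, 0.0, -0.0]
contact_force: [2.5, 0.1, 1.0]
opening: 0.007
clock: 8.4
tool_pos: [0.5937, -0.0477, 0.0749]
eef_rot: [-0.158, 0.987, -0.0, -0.001]
contact_force: [0.3, 0.2, 0.3]
opening: 0.004
clock: 8.9
tool_pos: [0.6393, -0.0316, 0.0866]
eef_rot: [-0.159, 0.987, 0.0, -0.001]
contact_force: [0.5, 0.0, -0.3]
opening: 0.005
clock: 9.4
tool_pos: [0.6386, -0.0327, 0.2145]
eef_rot: [-0.158, 0.987, -0.0, -0.0]
contact_force: [0.4, 0.3, -0.7]
opening: 0.004
clock: 9.9
tool_pos: [0.6738, 0.0781, 0.2636]
eef_rot: [-0.158, 0.987, -0.0, -0.0]
contact_force: [0.3, 1.3, -0.4]
opening: 0.004
clock: 10.4
tool_pos: [0.6738, 0.203, 0.2634]
eef_rot: [-0.158, 0.987, -0.0, -0.0]
contact_force: [-0.5, 0.2, 0.0]
opening: 0.006
98 (np.float64(332.8), np.float64(184.6)) bbox 327 180 338 190 z=.078: [ 0.5554 -0.0571]
170 (np.float64(290.9), np.float64(216.3)) bbox 285 207 298 224 z=.078: [ 0.5647 -0.0582]
2-ray [ 0.5573 -0.0589  0.068 ] gap 0.0029
((0.559610903263092, -0.05738481506705284), (0.08877008408308029, 0.08783797919750214), 32.05009078979492)
((0.5593013763427734, -0.0606759637594223), (0.09196287393569946, 0.08932986110448837), 32.725799560546875)
```

View pics/c4.png

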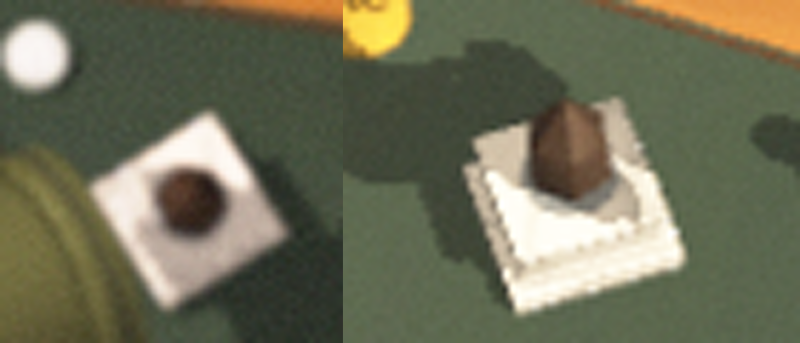

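Run:
```python
from h import *
b=snap('scene');k=5.717
f=lambda x,y:(252+(x-343)/k,190+y/k)
print('tip',on(b,*f(568,102),.114).round(4),'belly front',on(b,*f(572,200),.059).round(4),'felt rim',on(b,*f(622,216),.048).round(4),'belly L',on(b,*f(531,178),.065).round(4),'belly R',on(b,*f(612,172),.065).round(4))
C=(.5594,-.0585)
# unclear felt: predicted pixel of the felt rim/plinth top corners
for t in range(0,360,45): 
    p=proj(b,(C[0]+.028*np.cos(np.radians(t)),C[1]+.028*np.sin(np.radians(t)),.048)); print(t,round((p[0]-252)*k+343),round((p[1]-190)*k))
save(b,'z.png',(272,200,312,235),18)
```

```text
tip [ 0.5582 -0.0568  0.114 ] belly front [ 0.5832 -0.0506  0.059 ] felt rim [ 0.5805 -0.0232  0.048 ] belly L [ 0.5776 -0.075   0.065 ] belly R [ 0.5644 -0.0322  0.065 ]
0 557 215
45 595 209
90 618 183
135 612 153
180 581 136
225 543 141
270 520 167
315 526 197
```

View pics/z.png

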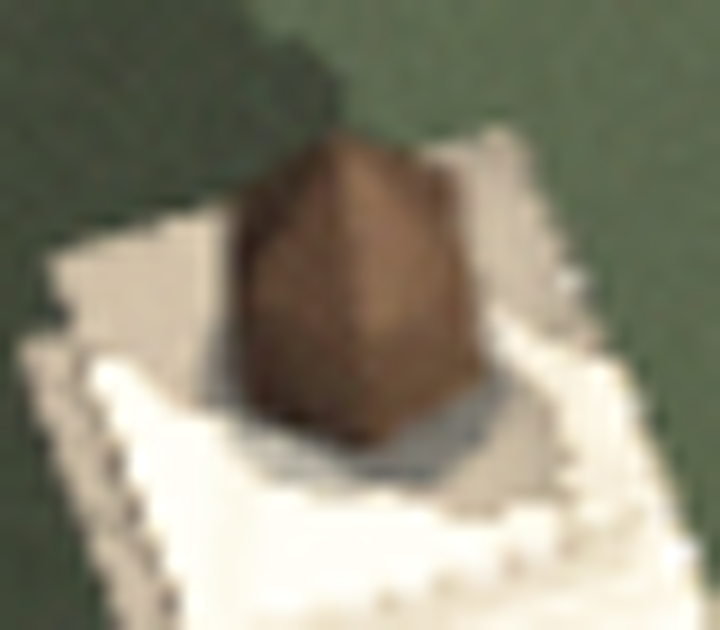

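In this crop the blue-grey felt rim runs from x≈205 to 515 (middle 360). The quartz runs from x≈232 to 490 (middle 361), and a felt crescent shows along its front. The tip casts to (0.558, −0.057) against the disc centre at (0.559, −0.0585), so it is centred and upright. Handing in.

```bash
python3 -m inch '[[0,0,0,0,0],[0,0,0,0,0],[0,0,0,0,0]]'; python3 -c "
from plant import r
print(r.finish_job())"
```

```text
clock: 10.85
tool_pos: [0.675, 0.2008, 0.2628]
eef_rot: [-0.157, 0.988, -0.001, -0.0]
contact_force: [-0.4, 0.4, -0.1]
opening: 0.006
the job is handed in; nothing more can be done
None
```

I slid the quartz back to the middle with one slow, low push of the closed fingertips, about 17 mm at roughly 2.5 N. I then backed the arm well clear and handed the job in at about 11 s.

- **Position:** The two-view fix puts the quartz axis about 2 mm from the felt centre, and the tip about 2 mm from it. Taken alone at an assumed height, the two cameras disagree on x: the top view gives −4 mm and the scene view +5 mm. That fits the roughly 2 mm calibration error and my guess at the silhouette height, and both are within the 8 mm limit.
- **Upright and margin:** The tip and the widest part line up, so it stands upright. The felt shows evenly to the left and right of the foot; its far side is hidden in both views.
- **Plinth and the rest:** The plinth measured within 1 mm of where it started. I did not re-measure the other objects, but the arm passed above them and the only force beyond sensor noise came during the push.

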